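# Load a paste barrel into the sprung clamp of the feeder

### The job

Load the amber barrel into the feeder: lift the sprung clamp bar by its black knob, turn it aside, gently lay the barrel in the two saddles with its flange in the slot, then turn the bar back and lower it into its notch so that it clamps the barrel. Ease the bar down: it must neither snap onto the barrel nor be forced down on it, because the barrel is brittle. Leave the green barrel and the other things on the bench where they are, and let go of everything at the end.

Things in the scene. Friction and masses are not known exactly. Their poses are not given: they have to be found in the camera images.
- feeder: Fixed barrel feeder: grey base plate (165 x 150 x 12 mm), two aluminium V saddles, blue crown, steel post. Origin on the table under the groove; x from the saddles to the post, y along the groove, z up. Saddles at y = -53 to -41 and 40 to 52 mm, 51 mm high, 20 mm to either side in x, free between them down to the base plate. A seated barrel's axis is at x = 0, height 55 mm.
- slot (a point): Middle of the slot for the flange, on the groove's axis, at the feeder's x = 0, y = -57 mm, height 55 mm. The slot is 8 mm wide along y, between the saddle (its face at y = -53 mm) and a 48 mm high steel keeper plate (y = -67 to -61 mm). A barrel whose flange stands on a saddle or the keeper lies at least 7 mm too high at that end.
- crown (a point): Middle of the notch in the blue crown, level with the crown's top, 85.5 mm high, at the feeder's x = 57, y = 0. Crown: two blocks, x = 36 to 78 mm, y = 11 to 34 and -34 to -11 mm; between them the 22 mm wide notch where the 16 mm wide bar lies when down. The post (16 mm diameter, top 129 mm high) stands at the feeder's x = 72, y = 0.
- clamp_lift (a joint): Height of the clamp bar above its lowest position, 0 to 0.032 m. Spring and weight pull it down with about 7 N at 0, 8 N at 0.028. At 0 (as at the start) the bar's underside is 61.5 mm above the table; on the crown's top it reads 0.024; clamping a seated barrel it reads 0.005 to 0.019, as its foot is set. Only above 0.024, clear of the crown, can it be turned.
- clamp_swing (a joint): Turn of the clamp bar about the post, rad: 0 over the saddles (pointing to the feeder's -x, in the notch), growing as it turns towards the feeder's +y (clockwise from above), limit 1.3. The notch leaves it about 0.08 rad of play. Turned aside by 0.6 or more and let down, it rests on the crown's top, clear of the barrel, and stays.
- knob (a point): Centre of the black knob, an upright cylinder 22 mm in diameter, 24 mm high, on the free end of the bar, 117 mm from the post's axis; with the bar down it is 93.5 mm above the table. Its underside is 10 mm above the top of the bar (thin brass stem between).
- clamp_bar: The steel clamp bar, 16 mm wide, 10 mm thick, with its knob. Origin on the post's axis, at table height when the bar is down (it rises with the bar); the bar points along its -x, to 126 mm; its underside is 61.5 mm above this origin. Under it, over the barrel, a black rubber foot (16 mm wide) on a brass screw stands 1 to 13 mm below the underside: set differently each time, not reported, stays as set; it yields 1 mm per 10 N.
- amber_barrel: Amber barrel to load, about 110 g, on a grey rest. Origin on its axis, 32 mm above the table at the start; y runs along it to the white nose cap. Cylinder 25 mm in diameter, y = -55 to 60 mm; flange 36 mm in diameter, y = -59 to -55 mm; nose ends at y = 82 mm. Loaded, its origin and y agree with the groove's. The rest (50 x 120 mm) has saddles at y = -50 to -40 and 42 to 52 mm.
- flange (a point): Centre of the amber barrel's flange, on the barrel's axis, 57 mm from the barrel's origin: it belongs in the slot.
- green_barrel: A green barrel of the same shape on an equal rest: leave alone.
- flux_jar: Small amber jar, 44 mm in diameter, 45 mm high; origin under its centre. Leave alone.
- driver: Screwdriver lying on the table, 160 mm. Leave alone.
- spool: Blue and silver solder spool lying flat, 56 mm in diameter, 32 mm high. Leave alone.
- board: Green circuit board lying flat, 90 x 70 mm, 9 mm high. Leave alone.
- brush: Brush lying on the table, 150 mm. Leave alone.
- tin: Brass tin of tip wool, 70 mm in diameter, 49 mm high. Leave alone.
There are look-alikes about, which are no part of the job. There is more than one size of the amber_barrel; the one meant has the size given above.

How it is judged:
By the outcome, as a careful person would: the job done as asked, in the order asked, and still so for the second after the job is handed in, with the robot touching nothing.
It also fails if it takes over 72 s, if anything falls off the work surface, if the arm or the gripper's body presses on something with over 40 N, if the wrist force passes 120 N, or if a joint passes its speed limit or range.

### The arm

A 7-joint arm with a two-finger parallel gripper is mounted at the origin on the work surface. World frame = base frame: x ahead of the robot, y to its left, z up, the work surface at z = 0. Lengths are in m, angles in degrees, forces in N, time in s.
With the tool pointing down it reaches from about 0.425 to 0.95 m from the base axis. Payload 16.7 kg.
Tool frame: the origin (TCP) lies midway between the tips of the shut fingers; the grasp point (between the pads) lies 19 mm behind it; y points along the fingers, x is the direction in which the jaws open and shut, and the axes are right-handed (so a half turn about y gives the same grasp; the last joint's range is limited). The gripper opens to 94 mm and grips with 3 to 60 N. Pads are 16 mm wide; open, the fingers measure 119 mm over their backs; the gripper's body (75 mm by 177 mm) begins 78 mm behind the grasp point.
Start: joints at [-85.056, 24.414, 4.234, 92.017, -1.954, 63.644, -3.845], TCP at [0.158, 0.656, 0.205] pointing down, gripper open.
Joint ranges: [-163.25, 163.25], [-28.42, 122.38], [-70.27, 78.77], [12.13, 141.07], [-58.53, 238.53], [9.26, 117.41], [-156.51, 156.51]. Speed limits (degrees/s): [108.29, 108.29, 136.94, 136.94, 172.46, 172.46, 172.46].

### API

Orientations are given as a 3x3 rotation matrix whose columns are the frame's x, y, z axes.
In Python, from bench import robot gives the robot as it stands.
- The arm moves only by the tool drive_tool, never from a script. Its argument "steps" is a list of rows, each an object with "grip": the closure, from -1 (fully open) to 1 (shut); "offset": the shift along the tool's x, y, z in units of 0.15 m (1.0 is 0.15 m), a list of three; "spin": the turn about the tool's y in units of 180 degrees (1.0 is 180 degrees). A call has 1 to 8 rows; each row is the pose to reach, as a shift and turn from the pose commanded when the call began, along the tool's axes at that moment, turning the shorter way round; what a row does not reach only later rows make up. A row lasts 1/8 s, in which the tool goes at most 62.5 mm and 10.7 degrees, less where a joint would pass 70% of its speed; a pose out of reach is approached as far as the arm can. A call with a number of a shift or a turn outside -1 to 1 is refused whole. A call with a gripper value outside its range is refused whole. The fingers move at their own pace and stop on an object; the grip force is fixed at half the most. Time passes only in rows, so rows that repeat a pose let the fingers close. It gives the time, the measured TCP pose, the force and the opening at its end, in the units of the state.
- robot.state(): the state, without advancing time (a new reading comes with each control period).
- robot.snapshot(name): name is "scene" or "side" or "wrist"; returns a dict with "color" (420x560x3 uint8, red, green, blue), "range_z" (420x560 float32, m along the optical axis (not along the pixel's ray), 0 where there is no reading), "intrinsics" (3x3 intrinsics, pixels), "R" (3x3) and "t" (3): a world point X has camera coordinates R X + t; the wrist camera has in their place "hand_eye" (4x4, takes a point from camera to tool coordinates, whose origin is the TCP and whose axes are the tool frame's). Camera axes: x right, y down, z forward; pixel columns grow to the right and rows downward; lengths in m; the calibration is good to about 2 mm. A picture is of the moment at which its call begins: read the wrist's pose just before it.
- robot.job_done(): hands the job in, once; it reports no verdict.
The state is a dict: "time_s": time; "joint_pos": joint angles; "qd": joint speeds; "joint_efforts": joint torques, N m; "eef_pos": TCP position; "tool_rot": TCP orientation; "wrist_force": force on the tool from outside, world axes, zero at the start; "wrist_torque": the same for the moment, N m; "grip_width": finger opening in m.
Only numpy, scipy, OpenCV 4.12 (cv2) and the standard library are available. Lean on these libraries where they do the work, as an engineer would, in place of code of your own. Each camera call takes 0.05 s, during which the arm holds its last target. There are 200 camera calls.

## Working session

There is one attempt and no reset: what is moved stays moved. The work goes in short steps, Python scripts to look and compute and a tool call to move; the robot and the scene stay as the last step left them, time stands still between calls to the robot, and variables do not carry over. Pictures are saved under pics/ and viewed, about 8 in all and at most 12, crops included, and the job is handed in when it is done.

Besides the shell and the picture viewer there is one more tool, called after "Request:" as a command line: name --argument value ..., lists and objects as JSON in quotes. drive_tool: Moves the arm, as the interface text tells. Its arguments: {"type":"object","properties":{"steps":{"type":"array"}},"required":["steps"]}

```bash
mkdir -p pics; ls; cat > h.py <<'E'
import numpy as np, cv2
from bench import robot
def snap(name,fn=None):
    s=robot.state(); d=robot.snapshot(name)
    if fn: cv2.imwrite('pics/'+fn,cv2.cvtColor(d['color'],cv2.COLOR_RGB2BGR))
    K=d['intrinsics'];z=d['range_z'];v,u=np.mgrid[:z.shape[0],:z.shape[1]]
    P=np.stack([(u-K[0,2])/K[0,0]*z,(v-K[1,2])/K[1,1]*z,z],-1)
    if 'R' in d: W=(P-d['t'])@np.array(d['R'])
    else:
        H=np.array(d['hand_eye']);W=P@H[:3,:3].T+H[:3,3];W=W@np.array(s['tool_rot']).T+np.array(s['eef_pos'])
    W[z==0]=np.nan
    return d['color'],W,s
E
python3 - <<'E'
from h import *
a,Wa,s=snap('scene','scene0.png');b,Wb,_=snap('side','side0.png')
np.savez('s0.npz',a=a,Wa=Wa,b=b,Wb=Wb)
print(s)
cv2.imwrite('pics/both.png',cv2.cvtColor(np.hstack([a,b]),cv2.COLOR_RGB2BGR)[:, :])
E
```

```text
pics
{'time_s': 0.0, 'joint_pos': array([-85.05455229,  24.44908313,   4.23253592,  92.0526434 ,
        -1.95423171,  63.64358517,  -3.84278691]), 'qd': array([-0.01183192, -0.05773268, -0.01424901,  0.05679817,  0.04101943,
        0.06391769, -0.03784975]), 'joint_efforts': array([ 1.53471185e-03, -9.35818076e+01,  3.66782427e+00, -4.54178381e+01,
       -4.87878802e-02,  2.02716643e-02,  2.07769631e-04]), 'eef_pos': array([0.15764138, 0.65587688, 0.20477976]), 'tool_rot': array([[ 2.33657874e-01, -2.04923484e-04, -9.72318855e-01],
       [ 9.72318044e-01, -1.25953338e-03,  2.33657944e-01],
       [-1.27255006e-03, -9.99999186e-01, -9.50490916e-05]]), 'wrist_force': array([-0.18292931,  0.48557302,  0.09277673]), 'wrist_torque': array([-0.01110088, -0.05786322, -0.04112068]), 'grip_width': 0.09448721299360241}
```

View pics/scene0.png

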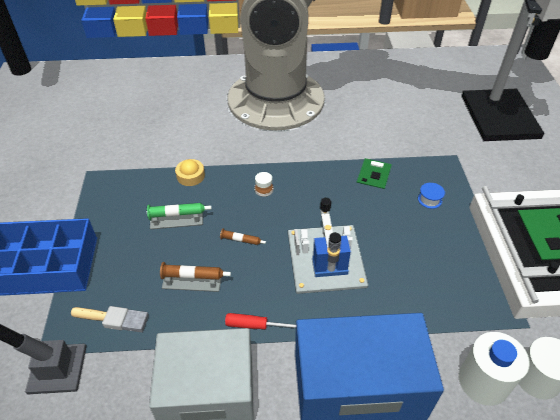

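View pics/side0.png

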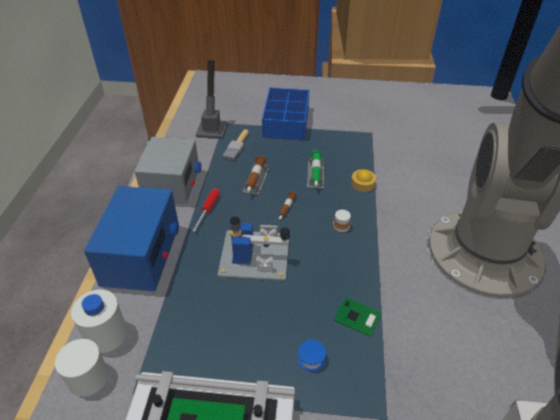

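Scene view: the amber barrel is at about (193,272) on a rest with its nose to the right. A smaller look-alike is at (242,238), green is at (178,211), and the feeder is at (328,255) with the knob at (325,205). Next I'll measure these.

```bash
python3 - <<'E'
from h import *
d=np.load('s0.npz')
for im,W,n in((d['a'],d['Wa'],'scene'),(d['b'],d['Wb'],'side')):
    hsv=cv2.cvtColor(im,cv2.COLOR_RGB2HSV);z=W[...,2]
    print(n)
    pts=[(325,203),(193,272),(225,274),(166,271),(331,235),(331,258),(293,228),(350,228),(300,287),(366,284),(240,238),(178,211),(263,180)] if n=='scene' else [(285,233),(235,222),(256,175),(247,187),(262,162)]
    for p in pts: print(p,im[p[1],p[0]],W[p[1],p[0]].round(3))
    # orange-brown
    m=((hsv[...,0]<14)&(hsv[...,1]>150)&(hsv[...,2]>60)&(z>.01)&(z<.15)).astype(np.uint8)
    k,l,st,c=cv2.connectedComponentsWithStats(m)
    for i in range(1,k):
        if st[i,4]>25:
            w=W[l==i]; xy=w[:,:2]; mu=np.median(xy,0); u=np.linalg.svd(xy-xy.mean(0),full_matrices=False)[2][0]
            pr=(xy-mu)@u; print('amb',c[i].round(),st[i,4],mu.round(3),'dir',u.round(3),'len',np.ptp(pr).round(3),'zmax',np.nanpercentile(w[:,2],95).round(3))
    # dark knob
    m=((im.max(2)<50)&(z>.07)&(z<.14)).astype(np.uint8)
    k,l,st,c=cv2.connectedComponentsWithStats(m)
    for i in range(1,k):
        if st[i,4]>10: w=W[l==i];print('dark',c[i].round(),st[i,4],w.mean(0).round(3),w.min(0).round(3),w.max(0).round(3))
    m=((hsv[...,0]>105)&(hsv[...,0]<130)&(hsv[...,1]>150)&(z>.083)&(z<.09)).astype(np.uint8)
    k,l,st,c=cv2.connectedComponentsWithStats(m)
    for i in range(1,k):
        if st[i,4]>10: w=W[l==i];print('blue',c[i].round(),st[i,4],w.mean(0).round(3),w.min(0).round(3),w.max(0).round(3))
E
```

```text
scene
(325, 203) [40 41 43] [0.512 0.078 0.109]
(193, 272) [252 252 250] [ 0.625 -0.202  0.043]
(225, 274) [247 250 247] [ 0.63  -0.137  0.038]
(166, 271) [155  98  57] [ 0.62  -0.256  0.045]
(331, 235) [33 36 39] [0.617 0.076 0.131]
(331, 258) [63 65 71] [0.632 0.077 0.077]
(293, 228) [ 79 104 115] [0.489 0.014 0.004]
(350, 228) [248 230 162] [0.506 0.141 0.014]
(300, 287) [176 165 132] [0.655 0.015 0.014]
(366, 284) [192 205 203] [0.657 0.151 0.014]
(240, 238) [249 249 247] [ 0.522 -0.106  0.018]
(178, 211) [208 232 211] [ 0.453 -0.244  0.04 ]
(263, 180) [253 254 253] [ 0.374 -0.049  0.047]
amb [124.   2.] 63 [-0.328 -0.446] dir [0.008 1.   ] len 0.089 zmax 0.149
amb [162.  19.] 883 [-0.331 -0.344] dir [-0.593  0.805] len 0.121 zmax 0.096
amb [227. 234.] 67 [ 0.511 -0.135] dir [0.298 0.955] len 0.025 zmax 0.024
amb [251. 239.] 87 [ 0.527 -0.082] dir [0.258 0.966] len 0.036 zmax 0.021
amb [170. 270.] 169 [ 0.618 -0.248] dir [0.163 0.987] len 0.036 zmax 0.048
amb [208. 272.] 210 [ 0.628 -0.171] dir [0.117 0.993] len 0.054 zmax 0.048
amb [245. 321.] 510 [ 0.733 -0.099] dir [0.157 0.98
[... 2158 characters left out ...]
[0.792 0.148 0.09 ] [0.789 0.098 0.07 ] [0.793 0.194 0.108]
dark [285. 234.] 61 [0.502 0.086 0.1  ] [0.494 0.073 0.086] [0.511 0.092 0.108]
dark [157. 400.] 75 [0.687 0.504 0.094] [0.68  0.496 0.083] [0.696 0.51  0.1  ]
dark [258. 413.] 34 [0.506 0.507 0.094] [0.501 0.501 0.083] [0.512 0.51  0.1  ]
dark [187. 417.] 71 [0.628 0.524 0.086] [0.615 0.519 0.083] [0.639 0.528 0.09 ]
blue [246. 227.] 85 [0.598 0.059 0.086] [0.584 0.046 0.083] [0.612 0.071 0.089]
blue [241. 241.] 120 [0.603 0.107 0.086] [0.583 0.094 0.083] [0.624 0.118 0.09 ]
blue [144. 268.] 24 [0.804 0.21  0.086] [0.792 0.201 0.083] [0.818 0.212 0.089]
blue [128. 267.] 16 [0.841 0.211 0.087] [0.828 0.209 0.083] [0.85  0.213 0.09 ]
```

Request:
drive_tool --steps '[{"grip":-1,"offset":[-0.35,-0.1,-0.35],"spin":0},{"grip":-1,"offset":[-0.7,-0.2,-0.7],"spin":0},{"grip":-1,"offset":[-1,-0.3,-1],"spin":0},{"grip":-1,"offset":[-1,-0.3,-1],"spin":0}]'

```text
time_s: 0.6
eef_pos: [0.2705, 0.4726, 0.2512]
tool_rot: [[0.237, 0.0, -0.972], [0.972, 0.0, 0.237], [0.0, -1.0, -0.0]]
wrist_force: [-0.7, 0.5, -0.4]
grip_width: 0.0939
```

Request:
drive_tool --steps '[{"grip":-1,"offset":[-0.35,0,-0.35],"spin":0},{"grip":-1,"offset":[-0.7,0,-0.7],"spin":0},{"grip":-1,"offset":[-1,0,-1],"spin":0},{"grip":-1,"offset":[-1,0,-1],"spin":0}]'

```text
time_s: 1.1
eef_pos: [0.3807, 0.2912, 0.2505]
tool_rot: [[0.237, -0.0, -0.971], [0.971, -0.0, 0.237], [-0.0, -1.0, -0.0]]
wrist_force: [0.1, 0.5, -0.2]
grip_width: 0.094
```

```bash
cat >> h.py <<'E'
def go(xyz,ax=None,s=None):
    """offset/spin from measured pose to TCP xyz with tool x along world angle ax (deg, mod 180)"""
    s=s or robot.state();R=np.array(s['tool_rot']);o=R.T@(np.array(xyz)-s['eef_pos'])/.15
    cur=np.degrees(np.arctan2(R[1,0],R[0,0]))
    sp=0 if ax is None else -(((ax-cur)+90)%180-90)/180
    print('t',round(s['time_s'],2),'pos',np.round(s['eef_pos'],4),'ax',round(cur,2),'F',np.round(s['wrist_force'],1),'w',round(s['grip_width'],4),'offset',o.round(3),'spin',round(sp,4),'tilt',R[:2,1].round(4))
E
python3 -c "
from h import *
go([.506,.083,.25],90);print(robot.state()['joint_pos'].round(1))"
```

```text
t 1.1 pos [0.3807 0.2912 0.2505] ax 76.27 F [ 0.1  0.5 -0.2] w 0.094 offset [-1.15   0.004 -1.141] spin -0.0763 tilt [-0.     -0.0001]
[-60.9   2.9  16.6 114.   -0.9  63.2  32.3]
```

Request:
drive_tool --steps '[{"grip":-1,"offset":[-0.35,0,-0.35],"spin":-0.038},{"grip":-1,"offset":[-0.7,0,-0.7],"spin":-0.076},{"grip":-1,"offset":[-1,0,-1],"spin":-0.076},{"grip":-1,"offset":[-1,0,-1],"spin":-0.076}]'

```text
time_s: 1.6
eef_pos: [0.4912, 0.1101, 0.2505]
tool_rot: [[0.001, 0.0, -1.0], [1.0, -0.001, 0.001], [-0.001, -1.0, -0.0]]
wrist_force: [0.2, 0.2, -0.2]
grip_width: 0.094
```

```bash
python3 -c "
from h import *
a,W,s=snap('wrist','w1.png');np.savez('w1.npz',a=a,W=W)
go([.506,.083,.2],90)
z=W[...,2]
for lo,hi,n in((.1,.112,'knobtop'),(.124,.136,'posttop'),(.083,.09,'crown')):
    m=((z>lo)&(z<hi)).astype(np.uint8);k,l,st,c=cv2.connectedComponentsWithStats(m)
    for i in range(1,k):
        if st[i,4]>40: w=W[l==i];print(n,c[i].round(),st[i,4],w.mean(0).round(4),w.min(0).round(3),w.max(0).round(3))
"
```

```text
t 1.65 pos [0.492  0.1087 0.2505] ax 89.88 F [-0.3 -2.6  0.1] w 0.0938 offset [-0.171  0.337 -0.094] spin -0.0007 tilt [ 0.0006 -0.001 ]
knobtop [247. 213.] 469 [0.503  0.0779 0.1048] [0.492 0.066 0.1  ] [0.515 0.089 0.107]
knobtop [252. 319.] 53 [0.6093 0.0801 0.1061] [0.608 0.072 0.103] [0.612 0.088 0.11 ]
crown [253. 304.] 1751 [0.6044 0.0797 0.0853] [0.583 0.045 0.083] [0.624 0.113 0.09 ]
```

View pics/w1.png

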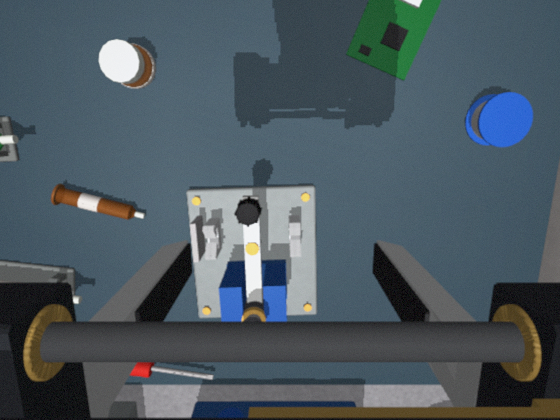

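The wrist view shows the knob at (248,211), the post at (254,316), and the keeper and saddle on the left (−y) at (195–215,240). The feeder's yaw is about 1°. I'll fit the base plate and saddles for the exact frame.

```bash
python3 -c "
from h import *
d=np.load('w1.npz');W=d['W'];z=W[...,2]
reg=(abs(W[...,0]-.55)<.13)&(abs(W[...,1]-.08)<.1)
m=reg&(z>.007)&(z<.017)
k,l,st,c=cv2.connectedComponentsWithStats(m.astype(np.uint8));
p=W[m][:,:2].astype(np.float32)
for lo,hi in((.007,.017),(.046,.054)):
    m=reg&(z>lo)&(z<hi);k,l,st,c=cv2.connectedComponentsWithStats(m.astype(np.uint8))
    for i in range(1,k):
        if st[i,4]>30:
            p=W[l==i][:,:2].astype(np.float32);print(lo,st[i,4],c[i].round(),p.min(0).round(4),p.max(0).round(4),W[l==i].mean(0).round(4),[np.round(q,4) for q in cv2.minAreaRect(p)])
"
```

```text
0.007 9595 [258. 241.] [ 0.4938 -0.0024] [0.6631 0.1526] [0.5626 0.0808 0.0115] [array([0.5784, 0.0752]), array([0.1649, 0.1502]), np.float64(2.0255)]
0.046 217 [194. 242.] [0.5287 0.0101] [0.5728 0.0172] [0.5508 0.0136 0.0476] [array([0.5508, 0.0133]), array([0.0441, 0.0064]), np.float64(2.0447)]
0.046 92 [294. 226.] [0.5275 0.1173] [0.5383 0.1283] [0.532  0.1228 0.0496] [array([0.5329, 0.1228]), array([0.0106, 0.0109]), np.float64(1.2115)]
0.046 104 [208. 229.] [0.5305 0.0237] [0.5413 0.0362] [0.5351 0.0302 0.0495] [array([0.536, 0.03 ]), array([0.0107, 0.0124]), np.float64(0.7711)]
0.046 108 [295. 251.] [0.5552 0.1185] [0.5671 0.1295] [0.5605 0.1238 0.0492] [array([0.5612, 0.124 ]), array([0.011 , 0.0119]), np.float64(89.2186)]
0.046 102 [210. 254.] [0.5586 0.0251] [0.57   0.0369] [0.5635 0.031  0.0492] [array([0.5642, 0.0309]), array([0.0107, 0.0121]), np.float64(4.8323)]
0.046 77 [235. 273.] [0.5845 0.0448] [0.5948 0.0678] [0.586  0.0577 0.0502] [array([0.5861, 0.0578]), array([0.0247, 0.0092]), np.float64(69.4777)]
0.046 60 [274. 272.] [0.5832 0.0898] [0.5846 0.112 ] [0.5839 0.1007 0.0502] [array([0.584 , 0.1009]), array([0.0012, 0.0222]), np.float64(2.2992)]
```

Request:
drive_tool --steps '[{"grip":-1,"offset":[-0.2,0.1,-0.08],"spin":-0.012},{"grip":-0.6,"offset":[-0.2,0.4,-0.08],"spin":-0.012},{"grip":-0.4,"offset":[-0.2,0.6,-0.08],"spin":-0.012},{"grip":-0.4,"offset":[-0.2,0.6,-0.08],"spin":-0.012}]'

```text
time_s: 2.15
eef_pos: [0.5007, 0.0833, 0.1589]
tool_rot: [[-0.041, -0.004, -0.999], [0.999, -0.002, -0.041], [-0.002, -1.0, 0.004]]
wrist_force: [1.2, -0.2, 0.5]
grip_width: 0.0678
```

```bash
python3 -c "
from h import *
go([.503,.0775,.076],92)"
```

```text
t 2.15 pos [0.5007 0.0833 0.1589] ax 92.33 F [ 1.2 -0.2  0.5] w 0.0678 offset [-0.039  0.553 -0.015] spin 0.0018 tilt [-0.0036 -0.0019]
```

Request:
drive_tool --steps '[{"grip":-0.4,"offset":[0,0.2,0],"spin":0},{"grip":-0.4,"offset":[0,0.4,0],"spin":0},{"grip":-0.4,"offset":[0,0.563,0],"spin":0},{"grip":-0.4,"offset":[0,0.563,0],"spin":0},{"grip":-0.4,"offset":[0,0.563,0],"spin":0}]'

```text
time_s: 2.78
eef_pos: [0.503, 0.0839, 0.0775]
tool_rot: [[-0.041, 0.001, -0.999], [0.999, 0.001, -0.041], [0.001, -1.0, -0.001]]
wrist_force: [0.1, 0.1, -0.1]
grip_width: 0.0656
```

```bash
python3 -c "
from h import *
go([.503,.0775,.076],92)"
```

```text
t 2.77 pos [0.503  0.0839 0.0775] ax 92.33 F [ 0.1  0.1 -0.1] w 0.0656 offset [-0.043  0.01   0.002] spin 0.0018 tilt [0.0014 0.0006]
```

Request:
drive_tool --steps '[{"grip":-0.4,"offset":[-0.043,0.005,0],"spin":0},{"grip":0,"offset":[-0.043,0.005,0],"spin":0},{"grip":0.3,"offset":[-0.043,0.005,0],"spin":0},{"grip":1,"offset":[-0.043,0.005,0],"spin":0},{"grip":1,"offset":[-0.043,0.005,0],"spin":0},{"grip":1,"offset":[-0.043,0.005,0],"spin":0}]'

```text
time_s: 3.52
eef_pos: [0.5024, 0.0772, 0.0752]
tool_rot: [[-0.041, -0.0, -0.999], [0.999, -0.0, -0.041], [-0.0, -1.0, 0.0]]
wrist_force: [0.1, 0.8, 0.0]
grip_width: 0.0214
```

```bash
python3 -c "
from h import *
go([.503,.0775,.076],92)"
```

```text
t 3.52 pos [0.5024 0.0772 0.0752] ax 92.33 F [0.1 0.8 0. ] w 0.0214 offset [ 0.002 -0.005 -0.004] spin 0.0019 tilt [-0.0001 -0.0001]
```

Gripped (21.4 mm). Now lift by 28 mm.

Request:
drive_tool --steps '[{"grip":1,"offset":[0,-0.05,0],"spin":0},{"grip":1,"offset":[0,-0.1,0],"spin":0},{"grip":1,"offset":[0,-0.15,0],"spin":0},{"grip":1,"offset":[0,-0.187,0],"spin":0},{"grip":1,"offset":[0,-0.187,0],"spin":0}]'

```text
time_s: 4.15
eef_pos: [0.5025, 0.0772, 0.1037]
tool_rot: [[-0.041, 0.0, -0.999], [0.999, 0.0, -0.041], [0.0, -1.0, -0.0]]
wrist_force: [3.1, -0.3, -8.8]
grip_width: 0.0213
```

```bash
cat > arc.py <<'E'
from h import *
import sys
# arc about post from current pose: swings (rad) relative steps
s=robot.state();R=np.array(s['tool_rot']);post=np.array([.6203,.0799]);r0=s['eef_pos'][:2]-post
print('radius',np.hypot(*r0),'swing',np.degrees(np.arctan2(-r0[1],-r0[0])-np.radians(2)))
for dth in map(float,sys.argv[1:]):
    c,sn=np.cos(-dth),np.sin(-dth); p=np.array([[c,-sn],[sn,c]])@r0-r0
    o=R.T@np.array([*p,0])/.15;print(round(dth,2),o.round(3).tolist(),'spin',round(np.degrees(dth)/180,4))
go(s['eef_pos'],None,s)
E
python3 arc.py .15 .3 .45 .6 .75 .9 1.0 1.1
```

```text
radius 0.11783352266389506 swing -0.7042539655425828
0.15 [0.117, 0.0, -0.011] spin 0.0477
0.3 [0.231, 0.0, -0.039] spin 0.0955
0.45 [0.34, 0.0, -0.084] spin 0.1432
0.6 [0.441, 0.0, -0.145] spin 0.191
0.75 [0.532, 0.0, -0.22] spin 0.2387
0.9 [0.61, 0.0, -0.308] spin 0.2865
1.0 [0.654, 0.0, -0.373] spin 0.3183
1.1 [0.692, 0.0, -0.442] spin 0.3501
t 4.15 pos [0.5025 0.0772 0.1037] ax 92.33 F [ 3.1 -0.3 -8.8] w 0.0213 offset [0. 0. 0.] spin 0 tilt [0.0004 0.0003]
```

Request:
drive_tool --steps '[{"grip":1,"offset":[0.117,0,-0.011],"spin":0.0477},{"grip":1,"offset":[0.231,0,-0.039],"spin":0.0955},{"grip":1,"offset":[0.34,0,-0.084],"spin":0.1432},{"grip":1,"offset":[0.441,0,-0.145],"spin":0.191},{"grip":1,"offset":[0.532,0,-0.22],"spin":0.2387},{"grip":1,"offset":[0.61,0,-0.308],"spin":0.2865},{"grip":1,"offset":[0.654,0,-0.373],"spin":0.3183},{"grip":1,"offset":[0.692,0,-0.442],"spin":0.3501}]'

```text
time_s: 5.15
eef_pos: [0.5638, 0.1846, 0.1027]
tool_rot: [[0.873, -0.002, -0.488], [0.488, 0.0, 0.873], [-0.002, -1.0, 0.001]]
wrist_force: [0.6, 2.4, -9.1]
grip_width: 0.0211
```

Request:
drive_tool --steps '[{"grip":1,"offset":[0,0,0],"spin":0},{"grip":1,"offset":[0,0.015,0],"spin":0},{"grip":1,"offset":[0,0.03,0],"spin":0},{"grip":1,"offset":[0,0.03,0],"spin":0}]'

```text
time_s: 5.65
eef_pos: [0.564, 0.1847, 0.0995]
tool_rot: [[0.87, -0.0, -0.492], [0.492, 0.002, 0.87], [0.001, -1.0, 0.002]]
wrist_force: [-4.1, 7.3, 5.4]
grip_width: 0.0212
```

```bash
python3 arc.py
```

```text
radius 0.1189809488353702 swing -63.742956042028894
t 5.65 pos [0.564  0.1847 0.0995] ax 29.49 F [-4.1  7.3  5.4] w 0.0212 offset [0. 0. 0.] spin 0 tilt [-0.0004  0.0021]
```

Request:
drive_tool --steps '[{"grip":0.2,"offset":[0,0,0],"spin":0},{"grip":-0.2,"offset":[0,0,0],"spin":0},{"grip":-0.2,"offset":[0,0,0],"spin":0},{"grip":-0.2,"offset":[0,-0.3,0],"spin":0},{"grip":-0.2,"offset":[0,-0.6,0],"spin":0},{"grip":-0.2,"offset":[0,-0.8,0],"spin":0},{"grip":-0.2,"offset":[0,-0.8,0],"spin":0}]'

```text
time_s: 6.52
eef_pos: [0.5655, 0.1837, 0.2209]
tool_rot: [[0.872, 0.003, -0.49], [0.49, 0.002, 0.872], [0.003, -1.0, 0.0]]
wrist_force: [-0.7, 0.9, -1.1]
grip_width: 0.0565
```

```bash
python3 -c "
from h import *
a,W,s=snap('wrist');z=W[...,2]
m=((z>.118)&(z<.136)&(abs(W[...,0]-.565)<.06)&(abs(W[...,1]-.17)<.06));print('knob',m.sum(),W[m].mean(0))
go([.58,-.15,.25],8)"
```

```text
knob 722 [0.5633454  0.1836112  0.12825565]
t 6.58 pos [0.5647 0.1837 0.2194] ax 29.33 F [ 0.3  0.1 -0.3] w 0.0562 offset [-1.    -0.206 -1.989] spin 0.1185 tilt [0.001 0.001]
```

Request:
drive_tool --steps '[{"grip":-0.2,"offset":[-0.16,-0.1,-0.4],"spin":0.05},{"grip":-0.2,"offset":[-0.32,-0.2,-0.8],"spin":0.1},{"grip":-0.2,"offset":[-0.4,-0.25,-1],"spin":0.15},{"grip":-0.2,"offset":[-0.4,-0.25,-1],"spin":0.204},{"grip":-0.2,"offset":[-0.4,-0.25,-1],"spin":0.204}]'

```text
time_s: 7.2
eef_pos: [0.5851, 0.0232, 0.2552]
tool_rot: [[0.992, -0.001, 0.129], [-0.129, -0.001, 0.992], [-0.001, -1.0, -0.001]]
wrist_force: [-1.5, -0.4, 0.2]
grip_width: 0.0566
```

```bash
python3 -c "
from h import *
go([.62,-.2,.25],-7.5)"
```

```text
t 7.2 pos [0.5851 0.0232 0.2552] ax -7.4 F [-1.5 -0.4  0.2] w 0.0566 offset [ 0.422  0.036 -1.445] spin 0.0006 tilt [-0.0015 -0.001 ]
```

Request:
drive_tool --steps '[{"grip":-0.2,"offset":[0.12,0,-0.4],"spin":0},{"grip":-0.2,"offset":[0.24,0,-0.8],"spin":0},{"grip":-0.2,"offset":[0.3,0,-1],"spin":0}]'

```text
time_s: 7.58
eef_pos: [0.6104, -0.1338, 0.2556]
tool_rot: [[0.992, -0.001, 0.126], [-0.126, -0.001, 0.992], [-0.001, -1.0, -0.001]]
wrist_force: [-0.1, 1.6, -0.5]
grip_width: 0.0565
```

Request:
drive_tool --steps '[{"grip":-0.2,"offset":[0.12,0,-0.4],"spin":0},{"grip":-0.2,"offset":[0.12,0,-0.42],"spin":0},{"grip":-0.2,"offset":[0.12,0,-0.42],"spin":0}]'

```text
time_s: 7.95
eef_pos: [0.6203, -0.1957, 0.2554]
tool_rot: [[0.992, -0.001, 0.126], [-0.126, 0.0, 0.992], [-0.001, -1.0, 0.0]]
wrist_force: [0.4, 0.4, 0.4]
grip_width: 0.0564
```

```bash
python3 -c "
from h import *
a,W,s=snap('wrist','w2.png');z=W[...,2];np.savez('w2.npz',a=a,W=W)
m=(z>.034)&(z<.055)&(abs(W[...,0]-.62)<.06)&(abs(W[...,1]+.2)<.12);m=m.astype(np.uint8)
k,l,st,c=cv2.connectedComponentsWithStats(m)
for i in range(1,k):
  if st[i,4]>100:
    w=W[l==i];p=w[:,:2];mu=p.mean(0);u=np.linalg.svd(p-mu,full_matrices=False)[2][0];u*=np.sign(u[1]);n=np.array([u[1],-u[0]])
    print(c[i],st[i,4],mu.round(4),u.round(4),'ang',np.degrees(np.arctan2(-u[0],u[1])).round(2),'along',((p-mu)@u).min().round(4),((p-mu)@u).max().round(4),'zmax',np.percentile(w[:,2],98))
    t=(p-mu)@u
    for lo in np.arange(-.08,.09,.01):
        q=(t>lo)&(t<lo+.01)
        if q.sum()>8:
            h=w[q][:,2];e=(p[q]-mu)@n;print(round(lo,3),q.sum(),'z',np.percentile(h,97).round(4),'n',e.min().round(4),e.max().round(4))
go([.62,-.2,.25],-7.5)"
```

```text
[281.13353682 193.38687524] 2621 [ 0.6172 -0.2045] [0.1225 0.9925] ang -7.04 along -0.065 0.0752 zmax 0.047054592009529043
-0.07 168 z 0.0501 n -0.0164 0.0166
-0.06 178 z 0.0448 n -0.0119 0.0109
-0.05 181 z 0.0448 n -0.0118 0.0109
-0.04 179 z 0.0447 n -0.0117 0.0121
-0.03 190 z 0.0453 n -0.0115 0.0121
-0.02 198 z 0.0453 n -0.0125 0.012
-0.01 201 z 0.0453 n -0.0124 0.012
-0.0 203 z 0.0449 n -0.0123 0.012
0.01 197 z 0.0447 n -0.011 0.0119
0.02 214 z 0.0445 n -0.0121 0.0119
0.03 208 z 0.0449 n -0.0119 0.0119
0.04 218 z 0.0446 n -0.0118 0.0119
0.05 182 z 0.0446 n -0.0117 0.0119
0.06 66 z 0.0373 n -0.0052 0.0044
0.07 38 z 0.0369 n -0.0041 0.0044
t 8.0 pos [ 0.6206 -0.1946  0.2556] ax -7.2 F [ 0.6  0.5 -0.5] w 0.0562 offset [ 0.     0.037 -0.036] spin 0.0017 tilt [-0.0011  0.0006]
```

View pics/w2.png

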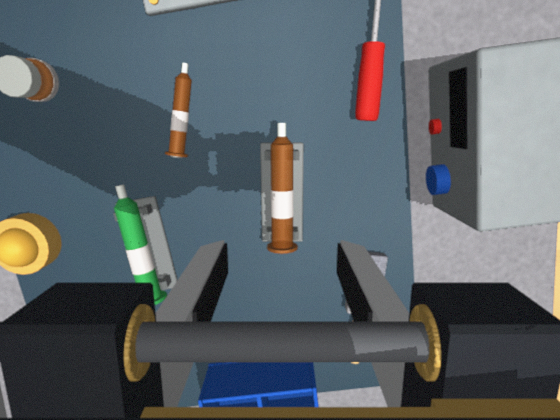

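The wrist view shows the correct barrel, 141 mm long: flange at (282,245), nose at (282,128), and the rest beneath it.

```bash
python3 -c "
from h import *
W=np.load('w2.npz')['W'];u=np.array([.1225,.9925]);n=np.array([.9925,-.1225]);d=W[...,:2]-np.array([.6164,-.2109]);t=d@u;e=d@n
for a,b in((.015,.024),(-.024,-.015)):
    m=(abs(t)<.03)&(e>a)&(e<b);print('rest z',np.nanpercentile(W[m][:,2],[5,50,95]))
go([.6164,-.2109,.018],-7.04)"
```

```text
rest z [0.00434803 0.00572423 0.00700746]
rest z [0.00439343 0.00568538 0.006881  ]
t 8.0 pos [ 0.6206 -0.1946  0.2556] ax -7.2 F [ 0.6  0.5 -0.5] w 0.0562 offset [-0.013  1.584 -0.112] spin -0.0009 tilt [-0.0011  0.0006]
```

Request:
drive_tool --steps '[{"grip":-0.2,"offset":[-0.01,0.35,-0.11],"spin":0},{"grip":-0.2,"offset":[-0.01,0.7,-0.11],"spin":0},{"grip":-0.2,"offset":[-0.01,1,-0.11],"spin":0},{"grip":-0.2,"offset":[-0.01,1,-0.11],"spin":0}]'

```text
time_s: 8.5
eef_pos: [0.6156, -0.2094, 0.1037]
tool_rot: [[0.992, -0.005, 0.125], [-0.125, 0.001, 0.992], [-0.005, -1.0, 0.001]]
wrist_force: [-0.3, 1.1, 1.0]
grip_width: 0.0563
```

```bash
python3 -c "
from h import *
go([.6164,-.2109,.018],-7.04)"
```

```text
t 8.5 pos [ 0.6156 -0.2094  0.1037] ax -7.2 F [-0.3  1.1  1. ] w 0.0563 offset [ 0.009  0.571 -0.01 ] spin -0.0009 tilt [-0.0051  0.0013]
```

Request:
drive_tool --steps '[{"grip":-0.2,"offset":[0,0.2,-0.005],"spin":0},{"grip":-0.2,"offset":[0,0.4,-0.005],"spin":0},{"grip":-0.2,"offset":[0,0.575,-0.005],"spin":0},{"grip":-0.2,"offset":[0,0.575,-0.005],"spin":0},{"grip":-0.2,"offset":[0,0.575,-0.005],"spin":0}]'

```text
time_s: 9.12
eef_pos: [0.6181, -0.2128, 0.0222]
tool_rot: [[0.992, 0.002, 0.128], [-0.128, -0.0, 0.992], [0.002, -1.0, -0.0]]
wrist_force: [-0.1, -0.4, -0.1]
grip_width: 0.0564
```

```bash
python3 -c "
from h import *
go([.6164,-.2109,.018],-7.04)"
```

```text
t 9.12 pos [ 0.6181 -0.2128  0.0222] ax -7.35 F [-0.1 -0.4 -0.1] w 0.0564 offset [-0.013  0.028  0.011] spin -0.0017 tilt [ 0.0021 -0.0005]
```

Request:
drive_tool --steps '[{"grip":-0.2,"offset":[-0.012,0.02,0.011],"spin":-0.0017},{"grip":0.1,"offset":[-0.012,0.02,0.011],"spin":-0.0017},{"grip":0.35,"offset":[-0.012,0.02,0.011],"spin":-0.0017},{"grip":0.5,"offset":[-0.012,0.02,0.011],"spin":-0.0017},{"grip":1,"offset":[-0.012,0.02,0.011],"spin":-0.0017},{"grip":1,"offset":[-0.012,0.02,0.011],"spin":-0.0017}]'

```text
time_s: 9.88
eef_pos: [0.6173, -0.2113, 0.0179]
tool_rot: [[0.992, 0.003, 0.123], [-0.123, -0.001, 0.992], [0.004, -1.0, -0.001]]
wrist_force: [7.2, -0.7, 1.5]
grip_width: 0.0244
```

```bash
python3 -c "
from h import *
go([.6164,-.2109,.018],-7.04)"
```

```text
t 9.88 pos [ 0.6173 -0.2113  0.0179] ax -7.09 F [ 7.2 -0.7  1.5] w 0.0244 offset [-0.006 -0.001  0.002] spin -0.0003 tilt [ 0.0034 -0.0011]
```

Request:
drive_tool --steps '[{"grip":1,"offset":[0,-0.06,0],"spin":0},{"grip":1,"offset":[0,-0.2,0],"spin":0},{"grip":1,"offset":[0,-0.45,0],"spin":0},{"grip":1,"offset":[0,-0.7,0],"spin":0},{"grip":1,"offset":[0,-1,0],"spin":0},{"grip":1,"offset":[0,-1,0],"spin":0}]'

```text
time_s: 10.62
eef_pos: [0.6165, -0.212, 0.1714]
tool_rot: [[0.992, 0.005, 0.124], [-0.124, -0.001, 0.992], [0.005, -1.0, -0.0]]
wrist_force: [-0.6, 0.1, -1.6]
grip_width: 0.0244
```

```bash
python3 -c "
from h import *
go([.548,.0774,.165],2)"
```

```text
t 10.62 pos [ 0.6165 -0.212   0.1714] ax -7.14 F [-0.6  0.1 -1.6] w 0.0244 offset [-0.693  0.039  1.858] spin -0.0508 tilt [ 0.0052 -0.0008]
```

Request:
drive_tool --steps '[{"grip":1,"offset":[-0.12,0,0.3],"spin":0},{"grip":1,"offset":[-0.23,0,0.6],"spin":0},{"grip":1,"offset":[-0.35,0,0.9],"spin":-0.025},{"grip":1,"offset":[-0.37,0,1],"spin":-0.05}]'

```text
time_s: 11.12
eef_pos: [0.5775, -0.052, 0.1667]
tool_rot: [[0.999, -0.002, -0.039], [0.039, 0.001, 0.999], [-0.002, -1.0, 0.001]]
wrist_force: [-0.0, -0.0, -1.6]
grip_width: 0.0242
```

```bash
python3 -c "
from h import *
go([.548,.0774,.165],2)"
```

```text
t 11.12 pos [ 0.5775 -0.052   0.1667] ax 2.22 F [-0.  -0.  -1.6] w 0.0242 offset [-0.163  0.013  0.869] spin 0.0012 tilt [-0.0016  0.0012]
```

Request:
drive_tool --steps '[{"grip":1,"offset":[-0.06,0,0.3],"spin":0},{"grip":1,"offset":[-0.12,0,0.6],"spin":0},{"grip":1,"offset":[-0.16,0,0.85],"spin":0},{"grip":1,"offset":[-0.16,0,0.85],"spin":0},{"grip":1,"offset":[-0.16,0,0.85],"spin":0}]'

```text
time_s: 11.75
eef_pos: [0.5503, 0.0707, 0.1671]
tool_rot: [[0.999, -0.0, -0.033], [0.033, -0.0, 0.999], [-0.0, -1.0, -0.0]]
wrist_force: [-0.7, 0.5, -2.0]
grip_width: 0.0242
```

```bash
python3 -c "
from h import *
a,W,s=snap('wrist','w3.png');z=W[...,2];np.savez('w3.npz',a=a,W=W,e=s['eef_pos'],R=s['tool_rot'])
b,Wb,s2=snap('scene');c,Wc,_=snap('side');np.savez('s3.npz',b=b,Wb=Wb,c=c,Wc=Wc)
cv2.imwrite('pics/s3.png',cv2.cvtColor(np.hstack([cv2.resize(b[130:330,220:420],(400,400)),cv2.resize(c[130:330,150:350],(400,400))]),cv2.COLOR_RGB2BGR))
go([.548,.0774,.165],2)
P=(W-s['eef_pos'])@np.array(s['tool_rot'])
# barrel points in tool frame: z along
m=(abs(P[...,0])<.03)&(P[...,1]>-.035)&(P[...,1]<.02)&(P[...,2]<.1)&(P[...,2]>-.08)
for lo in np.arange(-.07,.1,.01):
    q=m&(P[...,2]>=lo)&(P[...,2]<lo+.01)
    if q.sum()>8: x=P[q];print(round(lo,2),q.sum(),'x',np.percentile(x[:,0],[2,98]).round(4),'ytop',np.percentile(x[:,1],3).round(4),'zmax',x[:,2].max().round(4))
"
```

```text
t 11.9 pos [0.5506 0.0701 0.1671] ax 1.79 F [-0.5 -0.1 -0.7] w 0.024 offset [-0.016  0.014  0.049] spin -0.0012 tilt [-0.     -0.0003]
-0.06 1644 x [-0.0174  0.0154] ytop -0.0318 zmax -0.05
-0.05 502 x [-0.011   0.0097] ytop -0.0271 zmax -0.0418
-0.03 201 x [-0.0128  0.0111] ytop -0.0264 zmax -0.02
-0.02 988 x [-0.0126  0.0108] ytop -0.0272 zmax -0.01
-0.01 1122 x [-0.013   0.0113] ytop -0.0294 zmax -0.0
0.0 2445 x [-0.0239  0.0222] ytop -0.0339 zmax 0.01
0.01 1154 x [-0.0127  0.0109] ytop -0.0272 zmax 0.02
0.02 1184 x [-0.0124  0.0108] ytop -0.027 zmax 0.03
0.03 1219 x [-0.0123  0.0106] ytop -0.0271 zmax 0.04
0.04 1291 x [-0.0126  0.0109] ytop -0.0271 zmax 0.05
0.05 1334 x [-0.0124  0.0107] ytop -0.027 zmax 0.06
0.06 912 x [-0.0105  0.0086] ytop -0.0255 zmax 0.0697
0.07 523 x [-0.0054  0.0032] ytop -0.0193 zmax 0.08
0.08 127 x [-0.0053  0.0032] ytop -0.0195 zmax 0.0826
```

View pics/w3.png

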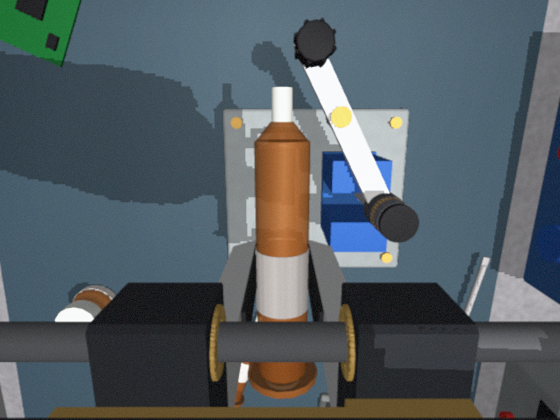

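View pics/s3.png

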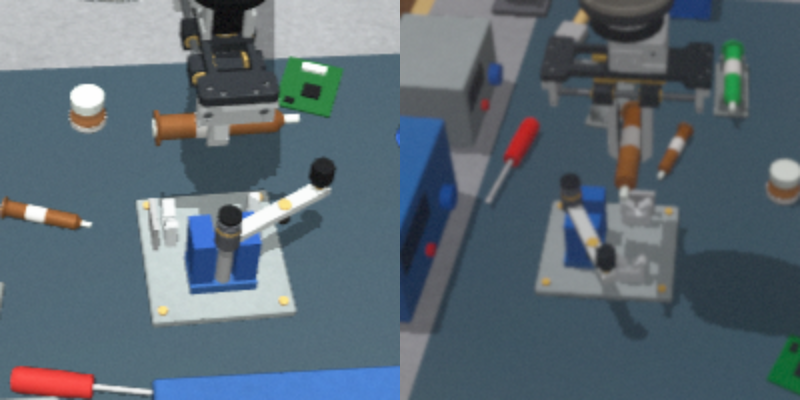

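Barrel held level, nose at (283,90) and flange at (285,378); bar aside, knob at (315,42). I'll re-measure the feeder in this same view.

```bash
python3 -c "
from h import *
d=np.load('w3.npz');W=d['W'];z=W[...,2]
reg=(W[...,0]>.45)&(W[...,0]<.7)&(W[...,1]>.0)&(W[...,1]<.19)
m=reg&(z>.008)&(z<.016)
p=W[m][:,:2];th=np.radians(2);X=np.array([np.cos(th),np.sin(th)]);Y=np.array([-X[1],X[0]])
f=(p-np.array([.5483,.0774]))@np.array([X,Y]).T
print('plate x',f[:,0].min(),f[:,0].max(),'ymax',f[:,1].max())
def edge(ax,side,lo,hi):
    o=1-ax;r=[]
    for c in np.arange(lo,hi,.004):
        q=f[(f[:,o]>c)&(f[:,o]<c+.004)][:,ax]
        if len(q)>3:r.append((c+.002,q.max() if side>0 else q.min()))
    r=np.array(r);k=np.polyfit(r[:,0],r[:,1],1);print('edge',ax,side,len(r),'median',np.median(r[:,1]).round(4),'slope',k[0].round(4))
edge(0,-1,0,.07);edge(0,1,-.03,.07);edge(1,1,-.045,-.02)
edge(1,1,.05,.105)
for n,lo,hi in(('crown',.083,.089),('keeper/saddle',.046,.054)):
    m=(reg&(z>lo)&(z<hi)).astype(np.uint8);k,l,st,c=cv2.connectedComponentsWithStats(m)
    for i in range(1,k):
        if st[i,4]>40:
            g=(W[l==i][:,:2]-np.array([.5483,.0774]))@np.array([X,Y]).T;print(n,c[i].round(),st[i,4],g.min(0).round(4),g.max(0).round(4))
W=np.load('w1.npz')['W'];z=W[...,2];m=(z>.008)&(z<.016)&(abs(W[...,0]-.57)<.12)&(abs(W[...,1]-.08)<.1);f=(W[m][:,:2]-np.array([.5483,.0774]))@np.array([X,Y]).T
print('w1');edge(0,-1,0,.07);edge(0,1,-.03,.07);edge(1,1,-.045,.1)
"
```

```text
plate x -0.05211113845474722 0.11292995304316135 ymax 0.07262526285438675
edge 0 -1 18 median -0.0517 slope 0.0024
edge 0 1 25 median 0.1121 slope 0.7285
edge 1 1 7 median 0.0718 slope -0.0033
edge 1 1 14 median 0.0725 slope 1.0181
crown [343. 178.] 735 [0.0364 0.0115] [0.0578 0.035 ]
crown [385. 171.] 305 [0.0663 0.0122] [0.0788 0.0347]
crown [356. 237.] 1534 [ 0.0365 -0.0338] [ 0.0786 -0.01  ]
keeper/saddle [338. 214.] 116 [ 0.0364 -0.0331] [ 0.0675 -0.01  ]
w1
edge 0 -1 18 median -0.052 slope 0.0023
edge 0 1 25 median 0.0368 slope 1.4759
edge 1 1 37 median 0.071 slope 0.0006
```

Request:
drive_tool --steps '[{"grip":1,"offset":[-0.004,0,0.05],"spin":0},{"grip":1,"offset":[-0.004,0.2,0.05],"spin":0},{"grip":1,"offset":[-0.004,0.4,0.05],"spin":0},{"grip":1,"offset":[-0.004,0.6,0.05],"spin":0},{"grip":1,"offset":[-0.004,0.69,0.05],"spin":0},{"grip":1,"offset":[-0.004,0.69,0.05],"spin":0},{"grip":1,"offset":[-0.004,0.69,0.05],"spin":0}]'

```text
time_s: 12.78
eef_pos: [0.5504, 0.0788, 0.0645]
tool_rot: [[0.999, 0.001, -0.033], [0.033, 0.0, 0.999], [0.001, -1.0, 0.0]]
wrist_force: [0.3, -0.1, -0.7]
grip_width: 0.0241
```

```bash
python3 -c "
from h import *
go([.5497,.0776,.0404],1.85)"
```

```text
t 12.78 pos [0.5504 0.0788 0.0645] ax 1.88 F [ 0.3 -0.1 -0.7] w 0.0241 offset [-0.005  0.161 -0.008] spin 0.0002 tilt [0.0011 0.0003]
```

Request:
drive_tool --steps '[{"grip":1,"offset":[-0.005,0,-0.008],"spin":0},{"grip":1,"offset":[-0.005,0.04,-0.008],"spin":0},{"grip":1,"offset":[-0.005,0.08,-0.008],"spin":0},{"grip":1,"offset":[-0.005,0.1,-0.008],"spin":0},{"grip":1,"offset":[-0.005,0.12,-0.008],"spin":0},{"grip":1,"offset":[-0.005,0.13,-0.008],"spin":0},{"grip":1,"offset":[-0.005,0.13,-0.008],"spin":0}]'

```text
time_s: 13.65
eef_pos: [0.549, 0.0776, 0.044]
tool_rot: [[0.999, -0.0, -0.033], [0.033, -0.0, 0.999], [-0.0, -1.0, -0.0]]
wrist_force: [-0.2, -0.2, -1.0]
grip_width: 0.0241
```

```bash
python3 -c "
from h import *
go([.5497,.0776,.0404],1.85);print(robot.state()['wrist_torque'].round(2))"
```

```text
t 13.65 pos [0.549  0.0776 0.044 ] ax 1.89 F [-0.2 -0.2 -1. ] w 0.0241 offset [0.005 0.024 0.   ] spin 0.0002 tilt [-0.0001 -0.0001]
[-0.07  0.   -0.01]
```

Request:
drive_tool --steps '[{"grip":1,"offset":[0.002,0.007,0],"spin":0},{"grip":1,"offset":[0.002,0.012,0],"spin":0},{"grip":1,"offset":[0.002,0.016,0],"spin":0},{"grip":1,"offset":[0.002,0.02,0],"spin":0},{"grip":1,"offset":[0.002,0.02,0],"spin":0}]'

```text
time_s: 14.28
eef_pos: [0.5495, 0.0776, 0.0411]
tool_rot: [[0.999, 0.0, -0.033], [0.033, -0.0, 0.999], [0.0, -1.0, -0.0]]
wrist_force: [0.5, 0.2, -0.4]
grip_width: 0.0241
```

```bash
python3 -c "
from h import *
go([.5497,.0776,.0404],1.85);print(robot.state()['wrist_torque'].round(2))"
```

```text
t 14.28 pos [0.5495 0.0776 0.0411] ax 1.89 F [ 0.5  0.2 -0.4] w 0.0241 offset [ 0.002  0.005 -0.   ] spin 0.0002 tilt [ 0.0003 -0.    ]
[-0.08 -0.15  0.02]
```

Request:
drive_tool --steps '[{"grip":1,"offset":[0,0.003,0],"spin":0},{"grip":1,"offset":[0,0.006,0],"spin":0},{"grip":1,"offset":[0,0.006,0],"spin":0},{"grip":1,"offset":[0,0.006,0],"spin":0}]'

```text
time_s: 14.78
eef_pos: [0.55, 0.0776, 0.0405]
tool_rot: [[0.999, 0.001, -0.033], [0.033, 0.0, 0.999], [0.001, -1.0, 0.0]]
wrist_force: [1.8, -0.3, 4.8]
grip_width: 0.0242
```

Request:
drive_tool --steps '[{"grip":0.45,"offset":[0,0,0],"spin":0},{"grip":0.35,"offset":[0,0,0],"spin":0},{"grip":0.25,"offset":[0,0,0],"spin":0},{"grip":0.25,"offset":[0,0,0],"spin":0},{"grip":0.25,"offset":[0,-0.1,0],"spin":0},{"grip":0.25,"offset":[0,-0.35,0],"spin":0},{"grip":0.25,"offset":[0,-0.7,0],"spin":0},{"grip":0.25,"offset":[0,-1,0],"spin":0}]'

```text
time_s: 15.78
eef_pos: [0.5493, 0.0772, 0.1928]
tool_rot: [[0.999, 0.001, -0.032], [0.032, 0.0, 0.999], [0.001, -1.0, 0.0]]
wrist_force: [0.5, 0.2, 1.0]
grip_width: 0.0351
```

Request:
drive_tool --steps '[{"grip":-0.2,"offset":[0,-0.3,0],"spin":0},{"grip":-0.2,"offset":[0,-0.3,0],"spin":0}]'

```text
time_s: 16.02
eef_pos: [0.5507, 0.0776, 0.2387]
tool_rot: [[0.999, 0.004, -0.033], [0.033, 0.003, 0.999], [0.004, -1.0, 0.003]]
wrist_force: [0.3, 0.2, -0.3]
grip_width: 0.0517
```

```bash
python3 -c "
from h import *
a,W,s=snap('wrist','w4.png');z=W[...,2]
X=np.array([np.cos(.0325),np.sin(.0325)]);Y=np.array([-X[1],X[0]])
f=(W[...,:2]-np.array([.5488,.0782]))@np.array([X,Y]).T
m=(abs(f[...,0])<.02)&(z>.04)&(z<.09)&(f[...,1]>-.06)&(f[...,1]<.09)
for lo in np.arange(-.06,.09,.01):
    q=m&(f[...,1]>=lo)&(f[...,1]<lo+.01)
    if q.sum()>8: print(round(lo,2),q.sum(),'x',np.percentile(f[q][:,0],[2,98]).round(4),'ztop',np.percentile(z[q],97).round(4),'ymax',f[q][:,1].max().round(4))
m=((z>.118)&(z<.136)&(abs(W[...,0]-.565)<.025)&(abs(W[...,1]-.184)<.025));print('knob',m.sum(),W[m].mean(0).round(4))
go([.5625,.1845,.2],30)"
```

```text
-0.06 370 x [-0.0176  0.0175] ztop 0.0725 ymax -0.0501
-0.05 361 x [-0.0187  0.0185] ztop 0.0677 ymax -0.0401
-0.04 237 x [-0.0115  0.0122] ztop 0.0677 ymax -0.03
-0.03 239 x [-0.0122  0.0121] ztop 0.0676 ymax -0.02
-0.02 240 x [-0.012  0.012] ztop 0.0683 ymax -0.01
-0.01 250 x [-0.0119  0.0119] ztop 0.068 ymax -0.0
0.0 256 x [-0.0118  0.0118] ztop 0.0682 ymax 0.01
0.01 256 x [-0.0118  0.0118] ztop 0.0678 ymax 0.02
0.02 259 x [-0.0117  0.0118] ztop 0.0677 ymax 0.03
0.03 260 x [-0.0116  0.0117] ztop 0.0674 ymax 0.0398
0.04 426 x [-0.0187  0.0188] ztop 0.0673 ymax 0.05
0.05 302 x [-0.0156  0.0157] ztop 0.0675 ymax 0.0598
0.06 171 x [-0.0094  0.0086] ztop 0.0653 ymax 0.0698
0.07 109 x [-0.0047  0.0039] ztop 0.0601 ymax 0.0799
0.08 24 x [-0.0047  0.019 ] ztop 0.0894 ymax 0.0887
knob 781 [0.5636 0.1823 0.1286]
t 16.07 pos [0.5498 0.0778 0.2367] ax 1.91 F [-0.9  0.1 -1. ] w 0.0547 offset [0.108 0.246 0.708] spin -0.1561 tilt [0.0021 0.0018]
```

View pics/w4.png

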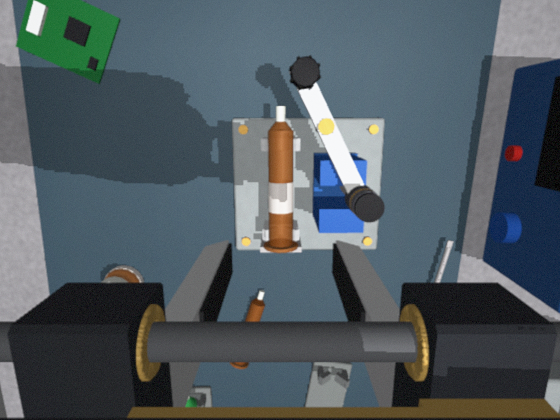

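Seated: barrel top at 67–68 mm all along, centred, with the flange at (280,247) in the slot. Now back to the knob at (305,72).

Request:
drive_tool --steps '[{"grip":-0.2,"offset":[0.04,0,0.25],"spin":-0.05},{"grip":-0.2,"offset":[0.08,0.1,0.5],"spin":-0.1},{"grip":-0.2,"offset":[0.117,0.3,0.705],"spin":-0.153},{"grip":-0.2,"offset":[0.117,0.5,0.705],"spin":-0.153},{"grip":-0.2,"offset":[0.117,0.5,0.705],"spin":-0.153},{"grip":-0.2,"offset":[0.117,0.5,0.705],"spin":-0.153}]'

```text
time_s: 16.82
eef_pos: [0.5636, 0.1831, 0.1608]
tool_rot: [[0.872, 0.0, -0.49], [0.49, -0.0, 0.872], [-0.0, -1.0, -0.0]]
wrist_force: [0.4, -0.0, 0.1]
grip_width: 0.056
```

```bash
python3 -c "
from h import *
go([.564,.1843,.0995],29.5)"
```

```text
t 16.82 pos [0.5636 0.1831 0.1608] ax 29.35 F [ 0.4 -0.   0.1] w 0.056 offset [0.006 0.409 0.006] spin -0.0008 tilt [ 0.0001 -0.0004]
```

Request:
drive_tool --steps '[{"grip":-0.2,"offset":[0.006,0.2,0.006],"spin":0},{"grip":-0.2,"offset":[0.006,0.405,0.006],"spin":0},{"grip":-0.2,"offset":[0.006,0.405,0.006],"spin":0},{"grip":0.2,"offset":[0.006,0.405,0.006],"spin":0},{"grip":0.4,"offset":[0.006,0.405,0.006],"spin":0},{"grip":1,"offset":[0.006,0.405,0.006],"spin":0},{"grip":1,"offset":[0.006,0.405,0.006],"spin":0},{"grip":1,"offset":[0.006,0.405,0.006],"spin":0}]'

```text
time_s: 17.82
eef_pos: [0.5639, 0.1853, 0.0998]
tool_rot: [[0.871, 0.0, -0.491], [0.491, 0.0, 0.871], [0.0, -1.0, 0.0]]
wrist_force: [-0.9, 0.5, 5.8]
grip_width: 0.0216
```

```bash
python3 arc.py
```

```text
radius 0.11957829051173752 swing -63.84910348248177
t 17.82 pos [0.5639 0.1853 0.0998] ax 29.44 F [-0.9  0.5  5.8] w 0.0216 offset [0. 0. 0.] spin 0 tilt [0.0003 0.0004]
```

Request:
drive_tool --steps '[{"grip":1,"offset":[0,-0.015,0],"spin":0},{"grip":1,"offset":[0,-0.03,0],"spin":0},{"grip":1,"offset":[0,-0.03,0],"spin":0}]'

```text
time_s: 18.2
eef_pos: [0.5635, 0.185, 0.1038]
tool_rot: [[0.871, -0.0, -0.491], [0.491, -0.0, 0.871], [-0.001, -1.0, -0.0]]
wrist_force: [0.8, -1.0, -8.9]
grip_width: 0.0215
```

```bash
python3 arc.py -.15 -.3 -.45 -.6 -.75 -.9 -1.0 -1.09
```

```text
radius 0.11947706060572465 swing -63.59681590494025
-0.15 [-0.119, 0.0, -0.007] spin -0.0477
-0.3 [-0.236, 0.0, -0.031] spin -0.0955
-0.45 [-0.348, 0.0, -0.073] spin -0.1432
-0.6 [-0.452, 0.0, -0.131] spin -0.191
-0.75 [-0.547, 0.0, -0.204] spin -0.2387
-0.9 [-0.629, 0.0, -0.29] spin -0.2865
-1.0 [-0.677, 0.0, -0.354] spin -0.3183
-1.09 [-0.714, 0.0, -0.415] spin -0.347
t 18.2 pos [0.5635 0.185  0.1038] ax 29.43 F [ 0.8 -1.  -8.9] w 0.0215 offset [0. 0. 0.] spin 0 tilt [-0.0004 -0.0003]
```

Request:
drive_tool --steps '[{"grip":1,"offset":[-0.119,0,-0.007],"spin":-0.0477},{"grip":1,"offset":[-0.236,0,-0.031],"spin":-0.0955},{"grip":1,"offset":[-0.348,0,-0.073],"spin":-0.1432},{"grip":1,"offset":[-0.452,0,-0.132],"spin":-0.191},{"grip":1,"offset":[-0.546,0,-0.207],"spin":-0.2387},{"grip":1,"offset":[-0.627,0,-0.294],"spin":-0.2865},{"grip":1,"offset":[-0.675,0,-0.36],"spin":-0.3183},{"grip":1,"offset":[-0.71,0,-0.422],"spin":-0.349}]'

```text
time_s: 19.2
eef_pos: [0.5021, 0.077, 0.104]
tool_rot: [[-0.042, 0.0, -0.999], [0.999, 0.0, -0.042], [0.0, -1.0, -0.0]]
wrist_force: [3.0, -0.1, -9.1]
grip_width: 0.0217
```

Request:
drive_tool --steps '[{"grip":1,"offset":[0,0,0],"spin":0},{"grip":1,"offset":[0,0,0],"spin":0}]'

```text
time_s: 19.45
eef_pos: [0.5021, 0.0779, 0.1039]
tool_rot: [[-0.037, 0.0, -0.999], [0.999, -0.0, -0.037], [-0.0, -1.0, -0.0]]
wrist_force: [2.2, -1.5, -7.6]
grip_width: 0.0214
```

```bash
python3 -c "
from h import *
go([.5025,.0772,.1],92.33)"
```

```text
t 19.45 pos [0.5021 0.0779 0.1039] ax 92.11 F [ 2.2 -1.5 -7.6] w 0.0214 offset [-0.005  0.026 -0.002] spin -0.0012 tilt [ 0.     -0.0001]
```

Request:
drive_tool --steps '[{"grip":1,"offset":[-0.003,0.012,0],"spin":0},{"grip":1,"offset":[-0.003,0.024,0],"spin":0},{"grip":1,"offset":[-0.003,0.036,0],"spin":0},{"grip":1,"offset":[-0.003,0.046,0],"spin":0},{"grip":1,"offset":[-0.003,0.052,0],"spin":0},{"grip":1,"offset":[-0.003,0.056,0],"spin":0},{"grip":1,"offset":[-0.003,0.056,0],"spin":0}]'

```text
time_s: 20.32
eef_pos: [0.5021, 0.0772, 0.0955]
tool_rot: [[-0.039, 0.0, -0.999], [0.999, -0.0, -0.039], [-0.0, -1.0, -0.0]]
wrist_force: [3.7, -0.4, -8.6]
grip_width: 0.0215
```

Request:
drive_tool --steps '[{"grip":1,"offset":[0,0.003,0],"spin":0},{"grip":1,"offset":[0,0.006,0],"spin":0},{"grip":1,"offset":[0,0.008,0],"spin":0},{"grip":1,"offset":[0,0.008,0],"spin":0}]'

```text
time_s: 20.82
eef_pos: [0.5021, 0.0772, 0.0943]
tool_rot: [[-0.039, 0.0, -0.999], [0.999, -0.0, -0.039], [-0.0, -1.0, -0.0]]
wrist_force: [3.4, 0.1, -7.9]
grip_width: 0.0215
```

Request:
drive_tool --steps '[{"grip":1,"offset":[0,0.003,0],"spin":0},{"grip":1,"offset":[0,0.006,0],"spin":0},{"grip":1,"offset":[0,0.008,0],"spin":0},{"grip":1,"offset":[0,0.008,0],"spin":0}]'

```text
time_s: 21.32
eef_pos: [0.5021, 0.0772, 0.0933]
tool_rot: [[-0.039, -0.0, -0.999], [0.999, 0.0, -0.039], [0.0, -1.0, 0.0]]
wrist_force: [-0.4, -0.6, 0.1]
grip_width: 0.0212
```

The force went from −7.9 N to about 0, so the barrel now carries the bar at a lift of about 0.0176. Let go gently.

Request:
drive_tool --steps '[{"grip":1,"offset":[0,0,0],"spin":0},{"grip":1,"offset":[0,0,0],"spin":0}]'

```text
time_s: 21.58
eef_pos: [0.5021, 0.0772, 0.0932]
tool_rot: [[-0.039, 0.0, -0.999], [0.999, 0.0, -0.039], [0.0, -1.0, -0.0]]
wrist_force: [-0.1, -0.8, 1.5]
grip_width: 0.0214
```

```bash
python3 -c "
from h import *
go([.5025,.0772,.1],92.33)"
```

```text
t 21.57 pos [0.5021 0.0772 0.0932] ax 92.25 F [-0.1 -0.8  1.5] w 0.0214 offset [-0.    -0.045 -0.003] spin -0.0004 tilt [0. 0.]
```

Request:
drive_tool --steps '[{"grip":0.45,"offset":[0,0,0],"spin":0},{"grip":0.2,"offset":[0,0,0],"spin":0},{"grip":-0.2,"offset":[0,0,0],"spin":0},{"grip":-0.2,"offset":[0,0,0],"spin":0},{"grip":-0.2,"offset":[0,-0.3,0],"spin":0},{"grip":-0.2,"offset":[0,-0.7,0],"spin":0},{"grip":-0.2,"offset":[0,-1,0],"spin":0},{"grip":-0.2,"offset":[0,-1,0],"spin":0}]'

```text
time_s: 22.58
eef_pos: [0.5036, 0.0776, 0.2463]
tool_rot: [[-0.039, 0.005, -0.999], [0.999, 0.003, -0.039], [0.003, -1.0, -0.005]]
wrist_force: [-0.5, 0.5, -0.8]
grip_width: 0.0561
```

```bash
python3 -c "
from h import *
a,W,s=snap('wrist','w5.png');z=W[...,2]
b,Wb,_=snap('scene')
cv2.imwrite('pics/f.png',cv2.cvtColor(np.hstack([cv2.resize(a[80:380,130:430],(400,400)),cv2.resize(b[130:330,150:350],(400,400))]),cv2.COLOR_RGB2BGR))
X=np.array([np.cos(.0325),np.sin(.0325)]);Y=np.array([-X[1],X[0]])
f=(W[...,:2]-np.array([.5486,.0778]))@np.array([X,Y]).T
for lo in np.arange(-.06,.09,.01):
    q=(abs(f[...,0])<.008)&(z>.04)&(f[...,1]>=lo)&(f[...,1]<lo+.01)
    if q.sum()>8: print(round(lo,2),q.sum(),'ztop',np.percentile(z[q],90).round(4),end='; ')
m=((z>.115)&(z<.13)&(abs(W[...,0]-.503)<.02)&(abs(W[...,1]-.077)<.02));print('knob',m.sum(),W[m].mean(0).round(4))
go([.5025,.0772,.1],92.33)"
```

```text
-0.06 137 ztop 0.0721; -0.05 139 ztop 0.0671; -0.04 147 ztop 0.0672; -0.03 150 ztop 0.0671; -0.02 153 ztop 0.0674; -0.01 148 ztop 0.0907; 0.0 148 ztop 0.0908; 0.01 148 ztop 0.0671; 0.02 146 ztop 0.0672; 0.03 147 ztop 0.0672; 0.04 147 ztop 0.0672; 0.05 140 ztop 0.0672; 0.06 103 ztop 0.0642; 0.07 82 ztop 0.0593; 0.08 18 ztop 0.0591; knob 552 [0.5029 0.0767 0.1221]
t 22.68 pos [0.5019 0.0774 0.243 ] ax 92.27 F [-0.9  0.2 -0.9] w 0.0562 offset [-0.002  0.953 -0.004] spin -0.0003 tilt [0.0002 0.0005]
```

View pics/f.png

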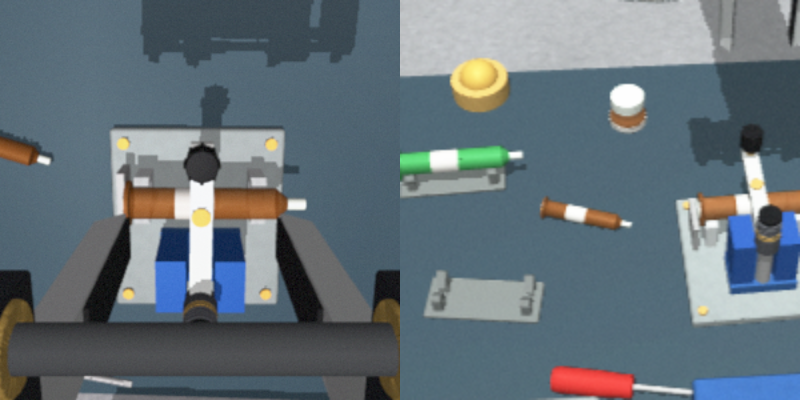

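The bar lies over the barrel in the notch (knob at (202,163)), the barrel is level with its flange in the slot at (128,202), and everything else is undisturbed.

```bash
python3 -c "
from bench import robot
print(robot.job_done())"
```

```text
the job is handed in; nothing more can be done
None
```

The amber barrel is loaded and clamped in the feeder, and I handed the job in at about 23 s of the 72 s allowed. I lifted the bar by its knob and turned it aside by about 1.1 rad. I then laid the barrel in the saddles with its flange in the slot. Finally I turned the bar back and lowered it in steps of about 1 mm until the barrel carried it.

- **Clamping:** the wrist force went from −7.9 N to about 0, ending at 1.5 N pressed on the knob, with the clamp lift at about 17.5 mm. That is inside the 5–19 mm range for a seated barrel.
- **Barrel:** it lies level at 67.2 mm along its top (67.5 mm expected). The flange top was at 72 mm, so the flange is down in the slot.
- **Bar lift readings:** these disagree slightly. The knob height in the last picture gave about 16.6 mm and the bar's top about 19 mm, which I put down to the roughly 2 mm camera calibration.
- **Surroundings:** the last view shows the green barrel, look-alike, jar, tin and screwdriver in place. The board, spool and brush were outside that crop and were not checked at the end. The gripper is open and clear, about 15 cm above the knob.

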